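Release the ratchet jar vise and rack the jar

ROBOT

A 6-joint arm with a two-finger parallel gripper is mounted at the origin on the work surface. World frame = base frame: x ahead of the robot, y to its left, z up, the work surface at z = 0. Lengths are in m, angles in rad, forces in N, time in s.
With the tool pointing down it reaches from about 0.2 to 0.875 m from the base axis. Payload 3.4 kg.
Tool frame: the origin (TCP) lies between the finger pads; the fingertips stand 25 mm ahead of it and the grasp point (between the pads) lies 6 mm ahead of it (r.nose_length is the z of the fingertips in the tool frame, in m); z points along the fingers, y is the line along which they close (so a half turn about z gives the same grasp; the last joint's range is limited). The gripper opens to 94 mm and grips with 3 to 60 N. Pads are 16 mm wide; open, the fingers measure 119 mm over their backs; the gripper's body (75 mm by 177 mm) begins 78 mm behind the grasp point.
Start: joints at [1.091, 0.276, 1.505, -0, 1.361, -0.121], TCP at [0.202, 0.538, 0.23] pointing down, gripper open.
Joint ranges: [-2.89, 2.89], [-0.75, 2.08], [0.22, 2.7], [-1.18, 4.32], [0.11, 2.71], [-2.7, 2.7]. Speed limits (rad/s): [2.57, 2.57, 3.14, 3.14, 3.14, 3.14].

INTERFACE

Orientations are given as a unit quaternion [w, x, y, z].
In Python, from plant import r, gripper_to, inverse_kinematics, vision, models, telemetry gives the robot as it stands. Calls block until the motion is done:
- r.move_to(position, orientation): joint-space move of the TCP to a pose.
- r.move_l(position, rot=None, vel=0.15, guard=None): straight line of the TCP; rot=None keeps the orientation; vel is the mean speed in m/s. With guard (N) it stops when the force on the tool has changed by that much, and returns True; else False.
- r.movej(angles): joint-space move.
- gripper_to(opening, f_grip=None): finger opening in m; f_grip is the grip in N (None keeps the last); returns when the fingers have stopped.
- r.hold(seconds).
- inverse_kinematics(position, orientation): joint angles nearest the present ones, or None.
- vision.snapshot(name): name is "scene" or "top"; returns the picture (480x640x3 uint8, red, green, blue); there is no depth.
- vision.get_calibration(name): a dict with "fx", "fy", "cx", "cy" (pixels), "D" ([k1, k2, p1, p2, k3] as OpenCV has them; the pictures are not rectified), "position" and "orientation" of the camera in the world. Camera axes: x right, y down, z forward; pixel columns grow to the right and rows downward; lengths in m; the calibration is good to about 2 mm. A picture is of the moment at which its call begins. get_calibration takes no time and is no camera call.
A pose or a line that the arm cannot do raises r.PlanningError and nothing moves.
- r.sign_off(): hands the job in; it is judged then, once.
Trained networks look in the newest picture that a camera, given by its name, has taken for a name from the list of things; names that differ only in an ending like _2 or _b are one class to them, and where a whole thing is asked for, a point or a joint stands for the part that bears it (a point fixed in the world has none). Each returns a list of dicts, best first, with "score" (0 to 1); they miss things now and then, are a little off and sometimes report something else, mostly with a low value. They report only what shows in the picture. A call takes as long as a camera call. They do not tell look-alikes from the thing itself.
- models.boxes_of(thing, camera): "at" ([x, y, z] in m, in world coordinates, good to about 4 mm: the middle of the surface that is visible of it).
- models.regions_of(thing, camera): "pixels" (480x640 bool, what is visible of it).
- models.mark_of(thing, camera): "at" ([x, y, z] in m, in world coordinates, good to about 4 mm: a listed point, or the origin of a listed thing).
Readings, each from a call of its own:
- telemetry.current_t(): time.
- telemetry.current_joints(): joint angles.
- telemetry.current_dq(): joint speeds.
- telemetry.current_joint_efforts(): joint torques, N m.
- telemetry.current_ee_pos(): TCP position.
- telemetry.current_tool_rot(): TCP orientation.
- telemetry.current_wrist_force(): force on the tool from outside, world axes, zero at the start.
- telemetry.current_torque(): the same for the moment, N m.
- telemetry.current_opening(): finger opening in m.
- telemetry.current_finger_force(): force on a finger pad.
Only numpy, scipy, OpenCV 4.12 (cv2) and the standard library are available. Lean on these libraries where they do the work, as an engineer would, in place of code of your own. Each camera call takes 0.05 s, during which the arm holds its last target. There are 200 camera calls.

TASK

The empty glass jar is clamped in the ratchet jar vise. With closed fingers (do not grip it), push the peg of the thumb lever by feel, gently and never harder than 20 N, and keep the sprung pawl lifted off the ratchet wheel until the sliding jaw has backed off all the way with the jar still in its place; then lift the jar out and set it down (no dropping) upright inside the bamboo draining tray. Do not shove the jaw, and leave the bowls, the spatula and the spoon rest where they are.

Things in the scene. Friction and masses are not known exactly. Their poses are not given: they have to be found in the camera images.
- vise: Grey jar vise fixed to the counter, base plate 165 x 300 x 12 mm. Origin on the counter. Its y axis runs from the ratchet wheel (axis x 0, y -110 mm; 72 mm wide, 45 mm high) to the jar (axis x 0, y +60 mm) and the fixed jaw; z up. Both jaws are vees up to 64 mm high on the jar's +y and -y sides; its x sides are free. Pawl pivot at x +38, y -65 mm.
- jaw (a joint): Opening of the sliding jaw in m: 0 = clamped on the jar (start), 0.036 = fully backed off. It slides to the vise's -y, away from the jar. A damped spring draws it open at about 10 mm/s (3.5 s in all) while the pawl is clear of the wheel; if the pawl drops back, it stops at the next tooth (every 7 mm).
- jaw_face (a point): Point on the sliding jaw, 60 mm above the counter, on the jaw's centre line, about 30 mm from the jar's axis at the start.
- lever: Thumb lever: flat plate 62 x 50 mm, 48 to 53 mm above the counter over the pawl, on the pawl's pivot, with a peg. Origin on the pivot at counter height, x axis towards the peg (0.25 rad clockwise of the vise's x at rest). Pushed counter-clockwise it first runs free against a 0.5 to 1.5 N return spring for an unseen free play that differs each time, 1 to 23 mm at the peg, then lifts the pawl.
- lever_peg (a point): Upright steel peg of the lever, a free-turning 14 mm roller, 54 to 100 mm above the counter, 60 mm from the pivot; point on its axis at 85 mm. Push it to the vise's +y; the vise's -y side is open. After the free play the push jumps to 3 to 5 N, rises about 2 N per mm, and the pawl comes clear of the teeth at 14 to 15 N (4 to 5 mm on). Hold about 17 N; over 20 N overstrains it.
- jar_center (a point): The jar: straight glass body 54 mm diameter with a steel screw lid 56 mm diameter and 18 mm high on top, 110 mm high in all, 0.2 to 0.35 kg. This point is on its axis, half-way up (55 mm above its foot). It stands on the vise's base plate, 12 mm above the counter. Lid and jar stay together.
- jar: The same jar; origin at the centre of its foot, z up its axis.
- jar_seat (a point): Where the foot of the jar stands in the vise, on top of the base plate.
- tray: Bamboo draining tray fixed to the counter, 260 (its x) x 200 (its y) mm, slats 18 mm above the counter, rim 26 mm above the counter and 6 mm thick. Origin under its centre on the counter.
- tray_mid (a point): Centre of the tray's slats, on top of them.
- bowl_a: Bystander: larger white melamine bowl, 124 mm across, 55 mm high; origin under its centre.
- bowl_b: Bystander: smaller white melamine bowl, 100 mm across, 48 mm high; origin under its centre.
- spatula: Bystander: wok spatula, 320 mm long, lying along its own x.
- spoon_rest: Bystander: green ceramic spoon rest, 90 mm dish with a handle to its -x, 16 mm high; origin under the dish.
Not all that is in view belongs to the job. Of the things like the jar, leave any that is pink or purple; of the rest the smaller one is meant.

How it is judged:
On the way:
1. the jaw is fully backed off with the jar still standing in its seat (value of joint jaw above 0.033 m and distance between jar and jar_seat below 0.015 m and angle between jar's own z axis and vertical below 0.1 rad), for 0.2 s.
At the end, for the whole second after the job is handed in: The sliding jaw stays fully backed off (over 33 of 36 mm) and the jar stands upright (within 0.08 rad) and at rest on the tray's slats, wholly inside the rim (its axis within 97 mm along and 67 mm across of the tray's centre), released (value of joint jaw above 0.033 m and x of jar in the frame of tray between -0.097 and 0.097 m and y of jar in the frame of tray between -0.067 and 0.067 m and z of jar in the frame of tray between 0.014 and 0.022 m and angle between jar's own z axis and vertical below 0.08 rad and linear speed of jar below 0.02 m/s); the robot touches nothing.
It fails at once if the lever is pushed or squeezed with more than 20 N (contact force between any of the fingers, the arm and lever above 20 N).
It fails at once if the sliding jaw is shoved with more than 20 N (contact force between any of the fingers, the arm and jaw above 20 N).
It fails at once if the jar is pulled up while still clamped (value of joint jaw below 0.02 m and z of jar in the frame of vise above 0.03 m).
It fails at once if the jar is dropped (falls free, faster than 0.5 m/s) (contact force between the fingers and jar below 0.1 N and linear speed of jar above 0.5 m/s).
It fails at once if a bowl, the spatula or the spoon rest is moved more than 30 mm (distance of any of bowl_a, bowl_b, spatula, spoon_rest from where it was at the start of the episode above 0.03 m).
It also fails if it takes over 64 s, if anything falls off the work surface, if the arm or the gripper's body presses on something with over 40 N, if the wrist force passes 120 N, or if a joint passes its speed limit or range.

## Working session

There is one attempt and no reset: what is moved stays moved. The work goes in short steps, each a Python script; the robot and the scene stay as the last script left them, time stands still between calls to the robot, and variables do not carry over. Pictures are saved under pics/ and viewed, at most 10 in all, crops included, and the job is handed in when it is done.

```bash
ls; mkdir -p pics; python3 - <<'E'
from plant import r,vision,models,telemetry as t
import cv2,numpy as np
for c in("scene","top"):
    im=vision.snapshot(c); cv2.imwrite(f"pics/{c}0.png",im[:,:,::-1])
    k=vision.get_calibration(c); print(c,k)
    for n in("vise","jaw_face","lever","lever_peg","jar_center","jar","jar_seat","tray","tray_mid","bowl_a","spatula","spoon_rest"):
        print(n,[(round(d["score"],2),np.round(d["at"],3).tolist()) for d in models.mark_of(n,c)[:4]])
print(t.current_t(),t.current_ee_pos(),t.current_tool_rot(),t.current_wrist_force())
E
```

```text
pics
scene {'fx': 478.1713912122477, 'fy': 478.1713912122477, 'cx': 322.76434320023094, 'cy': 239.9737432974881, 'D': array([-0.09798928,  0.        ,  0.        ,  0.        ,  0.        ]), 'position': array([1.2775429 , 0.38421707, 0.74759015]), 'orientation': array([-0.21653832,  0.43882682,  0.78636136, -0.37706496])}
vise [(0.69, [0.536, -0.013, 0.007]), (0.56, [0.532, -0.073, 0.0])]
jaw_face [(0.7, [0.535, -0.048, 0.058])]
lever [(0.6, [0.556, -0.146, -0.004])]
lever_peg [(0.64, [0.622, -0.163, 0.088])]
jar_center [(0.94, [0.321, -0.162, 0.067]), (0.75, [0.743, -0.11, 0.051]), (0.73, [0.534, -0.015, 0.07]), (0.71, [0.39, -0.031, 0.074])]
jar [(0.86, [0.535, -0.016, 0.013]), (0.85, [0.39, -0.031, -0.001]), (0.8, [0.323, -0.172, -0.003]), (0.74, [0.744, -0.104, 0.0])]
jar_seat [(0.86, [0.535, -0.015, 0.009])]
tray [(0.76, [0.498, 0.309, 0.001])]
tray_mid [(0.84, [0.505, 0.308, 0.014]), (0.47, [0.356, 0.137, 0.006])]
bowl_a [(0.93, [0.77, 0.047, 0.001]), (0.57, [0.746, 0.219, -0.001])]
spatula [(0.61, [0.453, -0.437, -0.001])]
spoon_rest [(0.58, [0.536, -0.012, 0.011]), (0.55, [0
[... 515 characters left out ...]
164, 0.082]), (0.45, [0.567, -0.137, 0.001])]
jar_center [(0.81, [0.742, -0.102, 0.056]), (0.72, [0.528, -0.071, -0.004]), (0.62, [0.322, -0.168, 0.076]), (0.57, [0.536, -0.016, 0.065])]
jar [(0.77, [0.744, -0.104, 0.003]), (0.67, [0.322, -0.164, -0.002]), (0.6, [0.537, -0.013, 0.009]), (0.6, [0.389, -0.032, -0.001])]
jar_seat []
tray [(0.89, [0.507, 0.309, 0.002])]
tray_mid [(0.88, [0.505, 0.308, 0.018])]
bowl_a [(0.75, [0.747, 0.22, 0.004]), (0.63, [0.774, 0.049, 0.001])]
spatula [(0.85, [0.46, -0.443, 0.002])]
spoon_rest [(0.94, [0.358, 0.14, -0.003])]
1.3 [0.20193674 0.53839374 0.23048365] [2.56045930e-05 1.78433773e-01 9.83951923e-01 1.91481270e-05] [-0.34793395 -0.02069314  0.24189109]
```

View pics/scene0.png

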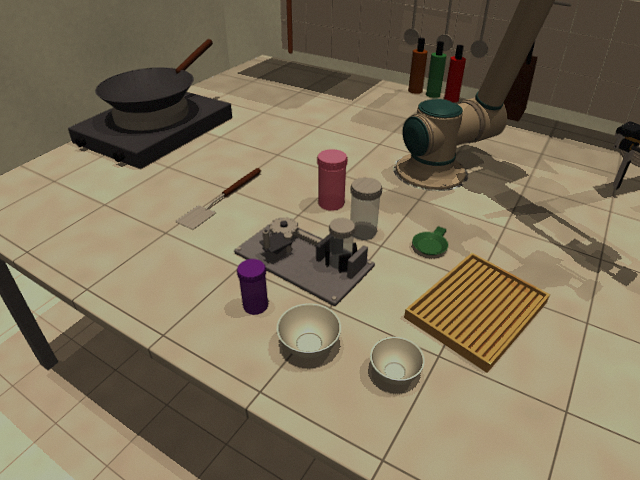

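View pics/top0.png

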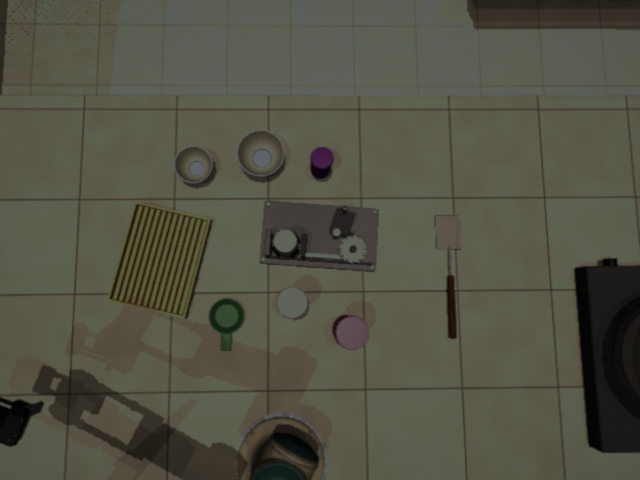

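The glass jar in the vise is at scene (342,235) and top (285,241). The taller glass jar at (365,205), the pink one and the purple one are look-alikes. The lever peg is at about world (0.623,-0.163), and the networks' marks fit the vise layout. Next I fit the vise frame and feel for the peg.

```bash
cat > h.py <<'E'
import numpy as np
from scipy.spatial.transform import Rotation as R
from plant import r,gripper_to,inverse_kinematics,vision,models,telemetry as t
V=np.array([[0,0],[0,60],[38,-65],[96.1,-79.8],[0,30]])/1000
W=np.array([[.530,-.072],[.5355,-.0145],[.561,-.1415],[.623,-.1635],[.533,-.046]])
v,w=V-V.mean(0),W-W.mean(0)
yaw=np.arctan2((v[:,0]*w[:,1]-v[:,1]*w[:,0]).sum(),(v*w).sum())
vx=np.array([np.cos(yaw),np.sin(yaw),0]); vy=np.array([-vx[1],vx[0],0])
def vw(x,y,z): return np.r_[W.mean(0),z]+vx*(x-V.mean(0)[0])+vy*(y-V.mean(0)[1])
def down(ydir):
    z=np.array([0,0,-1.]); M=np.c_[np.cross(ydir,z),ydir,z]
    return R.from_matrix(M).as_quat(scalar_first=True)
def force(n=5):
    f=[]
    for _ in range(n): f.append(t.current_wrist_force()); r.hold(0.01)
    return np.mean(f,0)
E
python3 - <<'E'
from h import *
print(yaw,vw(0,0,0),vw(0,.06,0),vw(.0961,-.0798,0))
for s in(1,-1): print(s,[np.round(q,2) if (q:=inverse_kinematics(p,down(s*vx))) is not None else None for p in(vw(.0961,-.12,.092),vw(0,.06,.085),np.array([.506,.309,.12]))])
E
```

```text
-0.08213468596945231 [ 0.5306696  -0.07437657  0.        ] [ 0.53559214 -0.01457884  0.        ] [ 0.61989865 -0.16179182  0.        ]
1 [array([-0.42,  0.48,  1.54, -0.  ,  1.12, -0.34]), array([-0.16,  0.34,  1.8 , -0.  ,  1.  , -0.07]), array([ 0.43,  0.38,  1.63, -0.  ,  1.13,  0.51])]
-1 [None, None, array([ 0.43,  0.38,  1.63, -0.  ,  1.13, -2.63])]
```

```bash
python3 - <<'E'
from h import *
q=down(vx)
gripper_to(0.0,30)
r.move_to(vw(.096,-.125,.20),q); r.move_l(vw(.096,-.125,.092)); print(t.current_t(),t.current_opening())
r.hold(.2); f0=force(20); np.save("f0.npy",f0); print(f0)
y=-.125; y=-.110; r.move_l(vw(.096,y,.092),vel=.05)
log=[]; 
while y<-.05:
    y+=.001; r.move_l(vw(.096,y,.092),vel=.02); f=-(force(4)-f0)@vy
    log.append((round(y*1e3),round(f,2)))
    if f>2.5: break
print(log,force()-f0,t.current_t(), t.current_ee_pos()-vw(.096,y,.092))
im=vision.snapshot("scene")
import cv2; cv2.imwrite("pics/s1.png",cv2.resize(im[190:310,200:400,::-1],None,fx=4,fy=4,interpolation=2))
E
```

```text
6.575 0.0006507318286284716
[-0.13611401  0.12669226  0.12766453]
[(-109, np.float64(0.27)), (-108, np.float64(-0.27)), (-107, np.float64(-0.15)), (-106, np.float64(-0.14)), (-105, np.float64(0.09)), (-104, np.float64(0.04)), (-103, np.float64(-0.21)), (-102, np.float64(0.18)), (-101, np.float64(0.22)), (-100, np.float64(-0.29)), (-99, np.float64(0.05)), (-98, np.float64(0.49)), (-97, np.float64(-0.0)), (-96, np.float64(0.53)), (-95, np.float64(0.85)), (-94, np.float64(0.72)), (-93, np.float64(0.74)), (-92, np.float64(0.73)), (-91, np.float64(0.94)), (-90, np.float64(0.42)), (-89, np.float64(0.41)), (-88, np.float64(1.84)), (-87, np.float64(3.43))] [ 0.09760779 -3.87659518 -0.12353773] 13.95 [ 6.45226563e-05 -6.05865910e-04  5.70534628e-05]
```

View pics/s1.png

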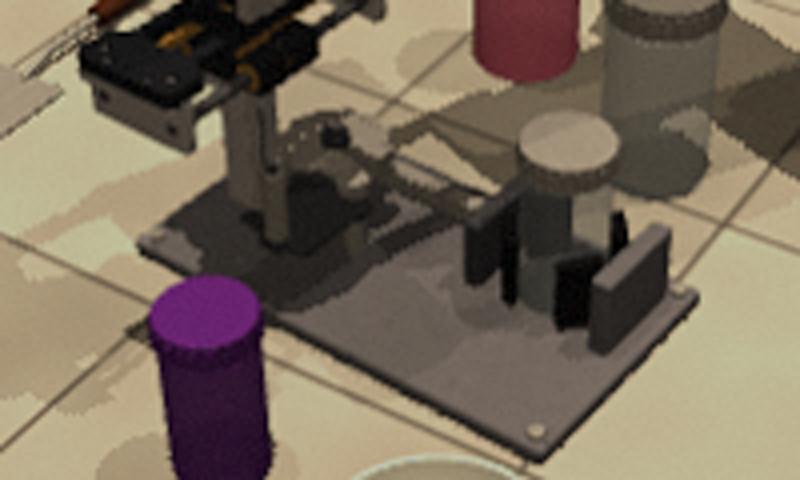

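The finger rests flat against the peg (crop about (265,190)), clear of the jaw and jar, and the free play has been taken up. I now press on to about 17 N and hold it.

```bash
python3 - <<'E'
from h import *
f0=np.load("f0.npy"); F=lambda n:np.linalg.norm((force(n)-f0)[:2])
y=-.087; log=[]
for i in range(40):
    y+=.0005 if not log or log[-1]<15 else .00025
    r.move_l(vw(.096,y,.092),vel=.02); f=F(6); log.append(round(float(f),1))
    if f>16.6: break
print(y,log,t.current_t())
T=t.current_t(); h=[]
while t.current_t()-T<4.6:
    f=F(8); h.append(round(float(f),1))
    if f>17.9 or f<16.1:
        y+=.0003 if f<16.1 else -.0003
        r.move_l(vw(.096,y,.092),vel=.02)
print(h,y,t.current_t())
for c in("scene","top"):
    im=vision.snapshot(c)
    print([(round(d["score"],2),np.round(d["at"],3)) for d in models.mark_of("jaw_face",c)[:2]])
    if c=="scene":
        import cv2; cv2.imwrite("pics/s2.png",cv2.resize(im[190:310,200:400,::-1],None,fx=4,fy=4,interpolation=2))
np.save("y.npy",y)
E
```

```text
-0.07324999999999998 [5.4, 5.6, 6.6, 6.5, 7.5, 8.2, 9.0, 9.4, 9.8, 10.2, 10.5, 10.8, 11.5, 12.2, 12.2, 12.8, 13.5, 12.7, 12.6, 13.5, 13.7, 14.2, 14.8, 15.4, 15.0, 15.1, 15.5, 16.0, 16.3, 16.4, 16.7] 23.3
[16.7, 16.7, 16.7, 16.7, 16.6, 16.7, 16.3, 16.8, 16.4, 16.4, 16.8, 16.5, 16.4, 16.5, 16.6, 16.4, 16.8, 16.8, 16.5, 16.6, 16.5, 16.6, 16.3, 16.6, 16.4, 16.6, 16.4, 16.5, 16.5, 16.3, 16.4, 16.2, 16.5, 16.9, 16.8, 16.6, 16.6, 16.8, 16.5, 16.7, 16.6, 16.3, 16.7, 16.5, 16.6, 16.5, 16.7, 16.6, 16.8, 16.2, 16.7, 16.7, 16.5, 16.8, 16.5, 16.4, 16.4, 16.6, 16.6, 16.7, 16.5, 16.6, 16.7, 16.7, 16.3, 16.6, 16.7, 16.6, 16.6, 16.6] -0.07324999999999998 27.9667
[(0.9, array([ 0.532, -0.08 ,  0.061]))]
[]
```

View pics/s2.png

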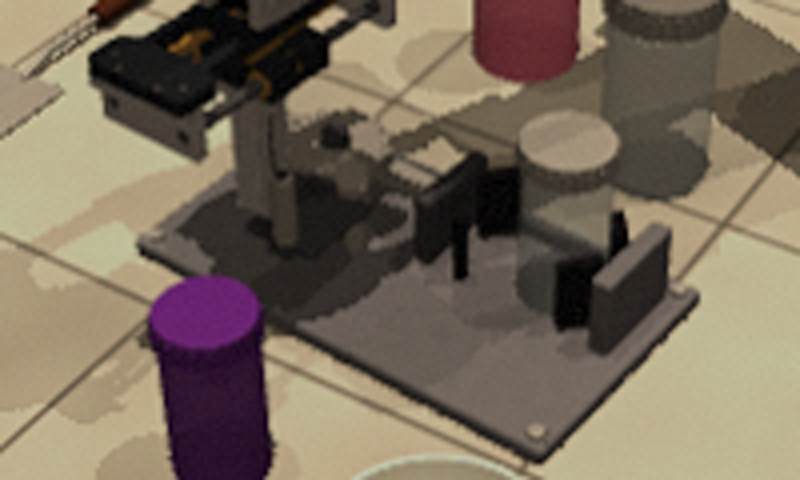

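The jaw has backed off about 34–36 mm (crop about (450,205)) and the jar stands upright in its place at (568,210). I'll hold a little longer, withdraw, and lift the jar.

```bash
python3 - <<'E'
from h import *
import cv2
r.hold(.8)
r.move_l(vw(.096,-.125,.092),vel=.08); r.move_l(vw(.096,-.125,.20),vel=.2)
gripper_to(.09)
im=vision.snapshot("scene")
for n in("jar","jaw_face"): print([(round(d["score"],2),np.round(d["at"],3)) for d in models.mark_of(n,"scene")[:4]])
J=vw(0,.06,0); q=down(vx)
r.move_to(J+[0,0,.20],q)
print(r.move_l(J+[0,0,.094],vel=.1,guard=6), t.current_ee_pos())
gripper_to(0,25); print(t.current_opening(),t.current_finger_force(),t.current_t())
r.move_l(J+[0,0,.104],vel=.04); r.hold(.1); print(t.current_opening(),t.current_wrist_force(),t.current_t())
im=vision.snapshot("scene"); cv2.imwrite("pics/s3.png",cv2.resize(im[150:310,200:440,::-1],None,fx=3,fy=3,interpolation=2))
E
```

```text
[(0.66, array([ 0.743, -0.102,  0.   ])), (0.65, array([ 0.536, -0.013,  0.009])), (0.59, array([ 0.391, -0.032,  0.001])), (0.56, array([ 0.321, -0.171,  0.002]))]
[(0.68, array([ 0.532, -0.082,  0.063]))]
False [ 0.53615766 -0.01469464  0.09454928]
0.05571676428614289 25.000049471855164 34.6917
0.0559041009763011 [ 0.06531441 -0.24936172 -3.10521543] 35.1917
```

View pics/s3.png

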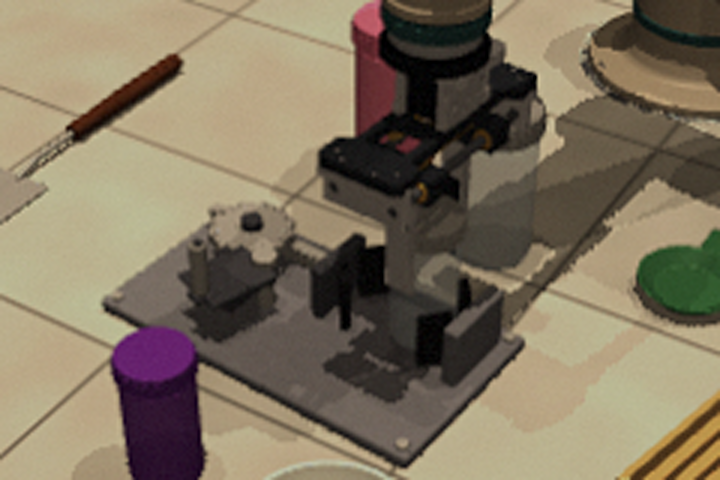

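The jar is off the base plate between the fingers (crop about (405,270)), with about 3.1 N of load on the wrist. The jaw is still open. Now I carry it to the tray.

```bash
python3 - <<'E'
from h import *
import cv2
J=vw(0,.06,0); T=np.array([.506,.309,0]); q=down(vx)
r.move_l(J+[0,0,.20],vel=.15)
r.move_l(T+[0,0,.20],vel=.15)
r.move_l(T+[0,0,.112],vel=.1); r.hold(.2)
print(r.move_l(T+[0,0,.097],vel=.015,guard=2), t.current_ee_pos(), t.current_wrist_force())
r.hold(.2)
gripper_to(.075); r.hold(.2)
im=vision.snapshot("scene"); cv2.imwrite("pics/s4.png",im[:,:,::-1])
gripper_to(.09); r.move_l(T+[0,0,.24],vel=.12); r.hold(.3)
im=vision.snapshot("scene"); cv2.imwrite("pics/s5.png",cv2.resize(im[150:390,220:580,::-1],None,fx=2,fy=2,interpolation=2))
for n in("jar","tray","jaw_face"): print([(round(d["score"],2),np.round(d["at"],3)) for d in models.mark_of(n,"scene")[:4]])
print(t.current_t(),t.current_wrist_force())
E
```

```text
True [0.50592691 0.30891532 0.10010111] [ 1.07664879 -0.47267676  5.68678649]
[(0.94, array([ 0.32 , -0.169,  0.002])), (0.74, array([ 0.392, -0.032,  0.   ])), (0.68, array([0.51 , 0.309, 0.019])), (0.65, array([ 0.745, -0.105,  0.002]))]
[(0.75, array([0.501, 0.306, 0.   ]))]
[(0.68, array([ 0.532, -0.082,  0.063]))]
43.6 [ 0.10582642 -1.8730618  -1.10787507]
```

View pics/s5.png

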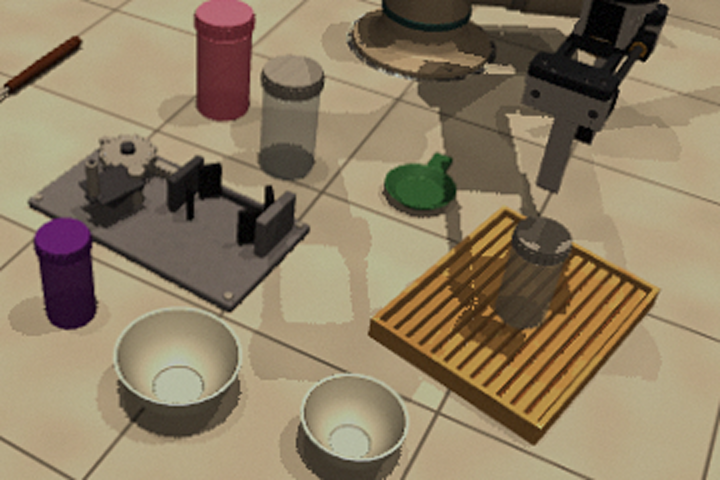

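The jar stands on the tray (crop (540,270)), the bystanders are unmoved and the jaw is open. I'll check the apparent lean against a projected vertical and re-read the wrist force.

```bash
python3 - <<'E'
from h import *
import cv2
k=vision.get_calibration("scene"); Rc=R.from_quat(k["orientation"],scalar_first=True).as_matrix().T
K=np.array([[k["fx"],0,k["cx"]],[0,k["fy"],k["cy"]],[0,0,1]])
b=np.array([.507,.309,.018])
a=np.linspace(0,2*np.pi,40)
P=np.vstack([np.c_[b[0]+rr*np.cos(a),b[1]+rr*np.sin(a),0*a+z] for rr,z in((.027,.018),(.028,.128),(.028,.11))])
p=cv2.projectPoints(P,cv2.Rodrigues(Rc)[0],-Rc@k["position"],K,k["D"])[0][:,0]
im=vision.snapshot("scene")[:,:,::-1]
c=cv2.resize(im[230:340,420:560],None,fx=5,fy=5,interpolation=2)
for u in (p-[420,230])*5: cv2.circle(c,tuple(int(x) for x in u),1,(0,0,255),-1)
cv2.imwrite("pics/s6.png",c)
print(t.current_wrist_force(),t.current_opening(),t.current_t())
E
```

```text
[ 0.09252957 -0.16021671  0.01963553] 0.09019353501800902 43.65
```

View pics/s6.png

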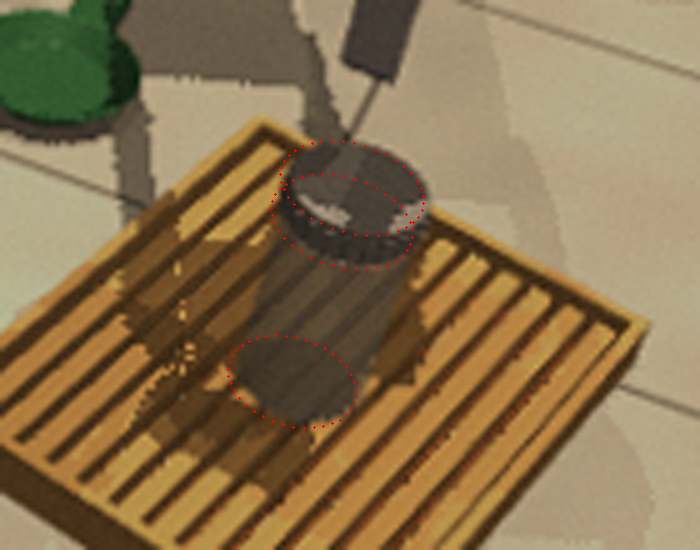

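The projected outlines of an upright jar match the foot at (293,382) and the lid at (355,190), so it stands upright. The wrist force is zero.

```bash
python3 -c "
from h import *
print(r.sign_off())"
```

```text
the job is handed in; nothing more can be done
None
```

The jaw is backed off about 34–36 mm, measured lever force peaked near 17 N, and the jar stands upright near the tray's centre; I handed the job in at about 44 s, but no verdict came back.

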